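# Dose hardener with the red two-stop bottle pump

### The arm

A 6-joint arm with a two-finger parallel gripper is mounted at the origin on the work surface. World frame = base frame: x ahead of the robot, y to its left, z up, the work surface at z = 0. Lengths are in m, angles in degrees, forces in N, time in s.
With the tool pointing down it reaches from about 0.325 to 1 m from the base axis. Payload 5.1 kg.
Tool frame: the origin (TCP) lies on the centre line of the jaws, within the pads' length; the fingertips stand env.tip_reach ahead of it and the grasp point (between the pads) lies 3 mm ahead of it (env.tip_reach is the distance from the TCP to the fingertips, in m); z points along the fingers, y is the direction in which the jaws open and shut (so a half turn about z gives the same grasp; the last joint's range is limited). The gripper opens to 85 mm and grips with 20 to 120 N. Pads are 22 mm wide; open, the fingers measure 114 mm over their backs; the gripper's body (76 mm by 85 mm) begins 54 mm behind the grasp point. The pads swing forward as they close: fully open they stand 13 mm farther back than shut.
Start: joints at [-79.905, 7.093, 94.555, -0, 78.352, -4.733], TCP at [0.166, -0.628, 0.253] pointing down, gripper open.
Joint ranges: [-149.61, 149.61], [-58.7, 133.49], [1.44, 155.28], [-77.14, 257.14], [18.33, 153.61], [-166.67, 166.67]. Speed limits (degrees/s): [147.25, 147.25, 180, 180, 180, 180].

### API

Orientations are given as [roll, pitch, yaw] about the fixed x, y, z axes, in that order (R = Rz(yaw) Ry(pitch) Rx(roll)).
In Python, from plant import get_obs, camera, sign_off, spotter, env gives the robot as it stands.
- The arm moves only by the tool carry_out, never from a script. Its arguments are lists of equal length, an entry for each row: "delta_pos": the shift along the tool's x, y, z in mm, a list of three; "delta_rot": the turn, a rotation vector about the tool's x, y, z in rad, a list of three; "hand": the gripper's target within -1 to 1 (shut at 1, half-way at 0, fully open at -1). A call has 1 to 8 rows; each row is the pose to reach, as a shift and turn from the pose commanded when the call began, along the tool's axes at that moment; what a row does not reach only later rows make up. A row lasts 1/12 s, in which the tool goes at most 41.7 mm and 7.16 degrees, less where a joint would pass 70% of its speed; a pose out of reach is approached as far as the arm can. A call with a gripper value outside its range is refused whole. The fingers move at their own pace and stop on an object; the grip force is fixed at half the most. Time passes only in rows, so rows that repeat a pose let the fingers close. It gives the time, the measured TCP pose, the force and the opening at its end, in the units of the state.
- get_obs(): the state, without advancing time (a new reading comes with each control period).
- camera(name): name is "scene" or "top"; returns a dict with "frame" (480x640x3 uint8, blue, green, red), "vertical_fov" (degrees; the focal length in pixels is half the picture's height over the tangent of half this angle, whatever the lens; pixels are square), "cx", "cy" (the principal point, pixels), "R" (3x3) and "t" (3): a world point X has camera coordinates R X + t. Camera axes: x right, y down, z forward; pixel columns grow to the right and rows downward; lengths in m; the calibration is good to about 2 mm. A picture is of the moment at which its call begins. There is no depth.
- sign_off(): hands the job in, once; it reports no verdict.
Trained networks look in the newest picture that a camera, given by its name, has taken for a name from the list of things; names that differ only in an ending like _2 or _b are one class to them, and where a whole thing is asked for, a point or a joint stands for the part that bears it (a point fixed in the world has none). Each returns a list of dicts, best first, with "conf" (0 to 1); they miss things now and then, are a little off and sometimes report something else, mostly with a low value. They report only what shows in the picture. A call takes as long as a camera call. They do not tell look-alikes from the thing itself.
- spotter.cut_out(camera, query): "pixels" (480x640 bool, what is visible of it) and "box" ([centre column, centre row, width, height] in pixels, round what is visible of it).
The state is a dict: "t": time; "joints": joint angles; "qd": joint speeds; "joint_efforts": joint torques, N m; "eef_pos": TCP position; "ee_rot": TCP orientation; "ft_force": force on the tool from outside, world axes, zero at the start; "moment": the same for the moment, N m; "gripper_width": finger opening in m.
Only numpy, scipy, OpenCV 4.12 (cv2) and the standard library are available. Lean on these libraries where they do the work, as an engineer would, in place of code of your own. Each camera call takes 0.05 s, during which the arm holds its last target.

### The job

Lift the red dust cap off its dosing bottle and stand it, open end down, on the round blue mat. Then press the red button straight down through its soft first stop all the way to the firm second stop, hold it there for a moment, and let it come right back up. Leave the green mixing cup standing under the spout.

Things in the scene. Friction and masses are not known exactly. Their poses are not given: they have to be found in the camera images.
- red_cap (a point): Centre (half-way up) of the loose red dust cap: plain cylinder 52 mm across, 56 mm high, closed on top, open below, 3 mm walls, 35 to 70 g, z axis up. It stands on the 60 mm wide black head (top 150 mm above the bench) of the red-banded dosing bottle, over the button: lift it 45 mm straight up to clear it. A like bottle with yellow cap, as tall (206 mm), stands near. Both are bolted down.
- red_button (a point): Centre of the top face of the red bottle's push button, 34 mm across, 184 mm above the bench when up. It moves with the button, straight down only, 20 mm in all: 12 mm soft (3 to 6 N) to the first stop, which yields at about 12 N; the last 8 mm need up to 17 N, to the hard second stop. Springs back when let go. Under the cap at first, 18 mm of air above it.
- mat (a point): Centre of the top face of the round blue mat fixed on the bench, 140 mm across, 4 mm thick: the place for the red cap.
- cup (a point): Centre (half-way up) of the green mixing cup, open above, 60 mm across at the rim, 75 mm high, loose, under the red bottle's spout, about 88 mm from the bottle's axis. The thin steel spout runs out level 135 mm above the bench and its tip ends 107 mm above it. To be left as it stands.
Mind the look-alikes: they are no part of the job. What is shaped like the part that bears red_cap but purple is not meant.

How it is judged:
By the outcome, as a careful person would: the job done as asked, in the order asked, and still so for the second after the job is handed in, with the robot touching nothing.
It also fails if it takes over 43 s, if anything falls off the work surface, if the arm or the gripper's body presses on something with over 40 N, if the wrist force passes 120 N, or if a joint passes its speed limit or range.

## Working session

There is one attempt and no reset: what is moved stays moved. The work goes in short steps, Python scripts to look and compute and a tool call to move; the robot and the scene stay as the last step left them, time stands still between calls to the robot, and variables do not carry over. Pictures are saved under pics/ and viewed, and the job is handed in when it is done.

Besides the shell and the picture viewer there is one more tool, called after ">>>" by a JSON object that holds its "method" and its "body". carry_out: Moves the arm, as the interface text tells. Its arguments: {"type":"object","properties":{"delta_pos":{"type":"array"},"delta_rot":{"type":"array"},"hand":{"type":"array"}},"required":["delta_pos","delta_rot","hand"]}

```bash
ls; mkdir -p pics
python3 - <<'E'
from plant import get_obs, camera, sign_off, spotter, env
import cv2,numpy as np
print(env.tip_reach)
o=get_obs();print(o)
for n in("scene","top"):
    c=camera(n);cv2.imwrite(f"pics/{n}0.png",c["frame"]);print(n,c["vertical_fov"],c["cx"],c["cy"],c["R"],c["t"])
    for q in("red_cap","mat","cup","red_button"):
        for d in spotter.cut_out(n,q): print(n,q,d["conf"],d["box"])
E
```

```text
pics
0.022
{'t': 0.0, 'joints': array([-7.99047594e+01,  7.13391722e+00,  9.46357500e+01, -1.84411627e-04,
        7.83529157e+01, -4.73170826e+00]), 'qd': array([-0.07293311, -0.00094508,  0.06532863,  0.02176824, -0.00643253,
        0.16159603]), 'joint_efforts': array([-2.11998151e-03, -4.23617291e+01, -3.65453160e+01, -2.47766166e-04,
        7.02304824e-03,  5.55614733e-06]), 'eef_pos': array([ 0.16621412, -0.62778664,  0.25203102]), 'ee_rot': array([-1.79877820e+02, -9.93194827e-03,  1.48269757e+01]), 'ft_force': array([-0.36246768,  0.20252033,  0.15601192]), 'moment': array([-0.02163109,  0.05101746,  0.0059759 ]), 'gripper_width': 0.0853871428772861}
scene 54.98891323187641 322.5903342713955 245.86276765520478 [[ 4.24635458e-02  9.99097789e-01 -6.75268021e-04]
 [ 6.94344322e-01 -2.99969150e-02 -7.19017488e-01]
 [-7.18389038e-01  3.00631635e-02 -6.94991652e-01]] [-0.06975502 -0.31452844  1.45317262]
scene red_cap 0.97 [436.5, 229.2, 27.8, 33.4]
scene red_cap 0.9 [476.1, 249.9, 29.9, 33.9]
scene red_cap 0.68 [375.3, 282.7, 27.2, 31.0]
scene red_cap 0.66 [376.4, 250.9, 26.3, 30.9]
scene red_cap 0.54 [416.7, 234.8, 15.0, 22.4]
scene mat 0.5 [438.2, 305.1, 32.8, 43.1]
scene cup 0.61 [437.5, 305.5, 31.6, 42.0]
top 50.37151646909314 314.4463410801455 239.59213834028554 [[-0.02822252 -0.99958991  0.00484684]
 [-0.99254273  0.02744767 -0.11876677]
 [ 0.11858503 -0.0081626  -0.99291035]] [0.08431989 0.6175407  1.02440283]
top red_cap 0.84 [202.9, 244.5, 36.7, 36.7]
top red_cap 0.79 [261.1, 300.5, 25.6, 22.3]
top red_cap 0.56 [205.8, 315.8, 29.7, 27.2]
top red_cap 0.56 [150.6, 295.1, 33.0, 23.8]
top mat 0.74 [344.4, 281.4, 66.0, 64.5]
top mat 0.61 [212.6, 208.7, 28.1, 29.5]
top cup 0.84 [213.9, 209.8, 33.9, 31.4]
```

View pics/scene0.png

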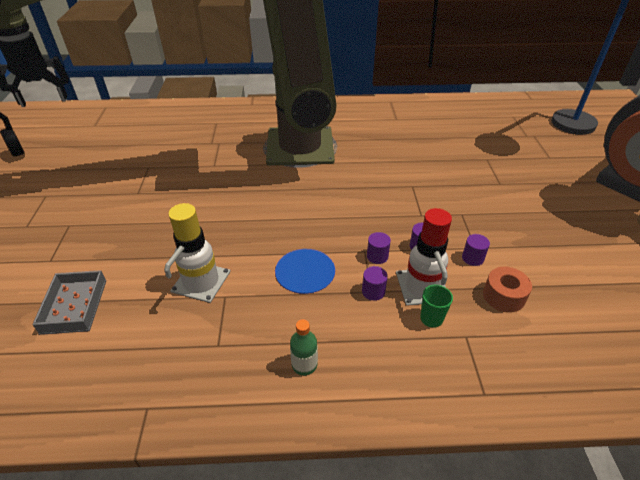

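View pics/top0.png

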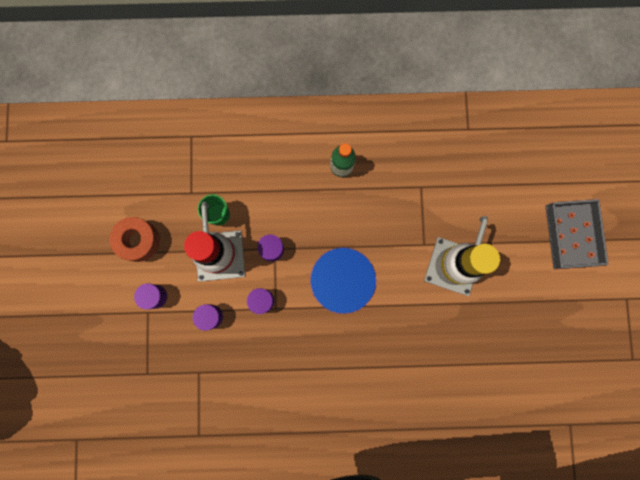

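Scene view: the red cap is at (436,228), the mat at (305,271) and the cup at (435,305). In the top view the cap is at (202,245), the mat at (344,281) and the cup at (213,210). The yellow bottle and the purple caps are decoys. Next I fit the known shapes to the masks.

```bash
cat > h.py <<'E'
from plant import get_obs, camera, sign_off, spotter, env
import cv2,numpy as np
from scipy.optimize import least_squares
def proj(c,X):
    f=240/np.tan(np.radians(c["vertical_fov"]/2)); Y=np.asarray(X)@np.array(c["R"]).T+c["t"]
    return np.c_[f*Y[:,0]/Y[:,2]+c["cx"], f*Y[:,1]/Y[:,2]+c["cy"]]
a=np.linspace(0,2*np.pi,60,endpoint=False)
def cyl(x,y,z0,z1,r0,r1=None):
    r1=r0 if r1 is None else r1
    return np.r_[np.c_[x+r0*np.cos(a),y+r0*np.sin(a),0*a+z0],np.c_[x+r1*np.cos(a),y+r1*np.sin(a),0*a+z1]]
def cen(c,P):
    h=cv2.convexHull(proj(c,P).astype(np.float32)); m=cv2.moments(h); return np.array([m["m10"]/m["m00"],m["m01"]/m["m00"]])
def seg(c,n,q,near,own=False):
    ds=spotter.cut_out(n,q); ds=[d for d in ds if np.hypot(d["box"][0]-near[0],d["box"][1]-near[1])<25]
    return ds[0]["pixels"] if ds else None
def color(c,lo,hi,near,rad=50):
    h=cv2.cvtColor(c["frame"],cv2.COLOR_BGR2HSV); m=cv2.inRange(h,lo,hi)
    if lo[0]>160: m|=cv2.inRange(h,(0,)+lo[1:],(5,255,255))
    n,l,s,ce=cv2.connectedComponentsWithStats(m)
    k=[i for i in range(1,n) if s[i,4]>30]
    i=min(k,key=lambda i:np.hypot(*(ce[i]-near))); return l==i
def mc(m):
    y,x=np.nonzero(m); return np.array([x.mean(),y.mean()])
def solve(obs,shape,x0):
    r=lambda p:np.concatenate([cen(c,shape(*p))-m for c,m in obs])
    s=least_squares(r,x0,x_scale=.01); return s.x,s.fun
E
python3 - <<'E'
from h import *
S=camera("scene");T=camera("top")
def go(name,q,ns,nt,lo,hi,shape):
    for src in("col","net"):
        ms=color(S,lo,hi,ns) if src=="col" else seg(S,"scene",q,ns)
        mt=color(T,lo,hi,nt) if src=="col" else seg(T,"top",q,nt)
        o=[(c,mc(m)) for c,m in((S,ms),(T,mt)) if m is not None]
        if not o: continue
        print(name,src,[int(m.sum()) for m in(ms,mt) if m is not None],*solve(o,shape,[.6,-.2]))
        for k in o: print("   single",solve([k],shape,[.6,-.2])[0])
go("cap","red_cap",(436,228),(202,245),(170,120,60),(180,255,255),lambda x,y:cyl(x,y,.150,.206,.026))
go("mat","mat",(305,271),(344,281),(105,120,60),(125,255,255),lambda x,y:cyl(x,y,0,.004,.07))
go("cup","cup",(435,305),(213,210),(60,120,30),(85,255,255),lambda x,y:cyl(x,y,0,.075,.024,.030))
for q in ("purple",):
    pass
# free z for cap
o=[(S,mc(color(S,(170,120,60),(180,255,255),(436,228)))),(T,mc(color(T,(170,120,60),(180,255,255),(202,245))))]
print(solve(o,lambda x,y,z:cyl(x,y,z-.028,z+.028,.026),[.6,-.2,.17]))
E
```

```text
cap col [900, 812] [0.59519717 0.27031212] [1.14054842 0.05346157 0.99221254 0.0722579 ]
   single [0.59494339 0.26810241]
   single [0.59537996 0.27208636]
cap net [969, 842] [0.59503687 0.26921103] [0.50126824 0.34803794 0.47545721 0.25861836]
   single [0.59396958 0.26845128]
   single [0.5955266 0.2700614]
mat col [2051, 3282] [0.53570421 0.00727331] [ 0.70238003  0.13574107  0.68161134 -0.00550941]
   single [0.53520804 0.0056593 ]
   single [0.5357325  0.00872224]
mat net [2095, 3279] [0.53563958 0.00662078] [0.61579105 0.39186481 0.84493    0.1032718 ]
   single [0.53434695 0.00521776]
   single [0.53590787 0.0084087 ]
cup col [975, 511] [0.68414195 0.2679686 ] [-0.74939579  0.3723422  -0.83948861  0.1138723 ]
   single [0.68324251 0.26970596]
   single [0.6843185  0.26623946]
cup net [1065, 614] [0.68422976 0.26942889] [-0.30857146  0.6595826  -0.30764311  0.45997459]
   single [0.68255079 0.27043431]
   single [0.68516997 0.26879682]
(array([0.59523678, 0.27017808, 0.17852892]), array([ 1.12361881, -0.13188992,  1.00336024,  0.01677062]))
```

>>> {"method": "carry_out", "body": {"delta_pos": [[0, 0, -30], [0, 0, -60], [0, 0, -60], [0, 0, -60]], "delta_rot": [[0, 0, 0.1], [0, 0, 0.2], [0, 0, 0.259], [0, 0, 0.259]], "hand": [-1, -1, -1, -1]}}

```text
t: 1.23
eef_pos: [0.1665, -0.6294, 0.3167]
ee_rot: [179.7, -0.1, -0.1]
ft_force: [0.4, 0.3, -0.6]
gripper_width: 0.0854
```

>>> {"method": "carry_out", "body": {"delta_pos": [[17.9, -37.4, 0], [35.8, -74.8, 0], [53.6, -112.2, 0], [71.5, -149.6, 0], [89.4, -187, 0], [107.2, -224.5, 0], [125, -261.9, 0], [143, -299.3, 0]], "delta_rot": [[0, 0, 0], [0, 0, 0], [0, 0, 0], [0, 0, 0], [0, 0, 0], [0, 0, 0], [0, 0, 0], [0, 0, 0]], "hand": [-1, -1, -1, -1, -1, -1, -1, -1]}}

```text
t: 1.9
eef_pos: [0.3093, -0.3268, 0.3117]
ee_rot: [-179.9, 0.1, 0.1]
ft_force: [-0.1, -0.8, 0.6]
gripper_width: 0.0856
```

>>> {"method": "carry_out", "body": {"delta_pos": [[17.9, -37.4, 0], [35.8, -74.8, 0], [53.6, -112.2, 0], [71.5, -149.6, 0], [89.4, -187, 0], [107.2, -224.5, 0], [125, -261.9, 0], [143, -299.3, 0]], "delta_rot": [[0, 0, 0], [0, 0, 0], [0, 0, 0], [0, 0, 0], [0, 0, 0], [0, 0, 0], [0, 0, 0], [0, 0, 0]], "hand": [-1, -1, -1, -1, -1, -1, -1, -1]}}

```text
t: 2.57
eef_pos: [0.4522, -0.0276, 0.312]
ee_rot: [-180.0, 0.1, 0.1]
ft_force: [0.2, -0.2, -1.0]
gripper_width: 0.0853
```

>>> {"method": "carry_out", "body": {"delta_pos": [[17.9, -37.4, 0], [35.8, -74.8, 0], [53.6, -112.2, 0], [71.5, -149.6, 0], [89.4, -187, 0], [107.2, -224.5, 0], [125, -261.9, 0], [143, -299.3, 0]], "delta_rot": [[0, 0, 0], [0, 0, 0], [0, 0, 0], [0, 0, 0], [0, 0, 0], [0, 0, 0], [0, 0, 0], [0, 0, 0]], "hand": [-1, -1, -1, -1, -1, -1, -1, -1]}}

```text
t: 3.23
eef_pos: [0.5954, 0.2715, 0.3113]
ee_rot: [179.9, 0.1, 0.1]
ft_force: [1.4, -1.2, -0.1]
gripper_width: 0.0854
```

>>> {"method": "carry_out", "body": {"delta_pos": [[0, 0, 0], [0, 0, 0], [0, 0, 0], [0, 0, 0]], "delta_rot": [[0, 0, 0], [0, 0, 0], [0, 0, 0], [0, 0, 0]], "hand": [-1, -1, -1, -1]}}

```text
t: 3.57
eef_pos: [0.5951, 0.2685, 0.3128]
ee_rot: [180.0, 0.1, -0.0]
ft_force: [-1.0, -0.9, -0.4]
gripper_width: 0.085
```

>>> {"method": "carry_out", "body": {"delta_pos": [[0, 0, 25], [0, 0, 50], [0, 0, 60], [0, 0, 60]], "delta_rot": [[0, 0, 0], [0, 0, 0], [0, 0, 0], [0, 0, 0]], "hand": [-1, -1, -1, -1]}}

```text
t: 3.9
eef_pos: [0.5937, 0.2677, 0.2498]
ee_rot: [179.9, 0.3, -0.1]
ft_force: [-0.6, 0.3, -0.3]
gripper_width: 0.0853
```

Run:
```python
from h import *
print(get_obs()["eef_pos"])
S=camera("scene");T=camera("top")
f=lambda c,x,y:cv2.resize(c["frame"][y-50:y+50,x-60:x+60],None,fx=5,fy=5)
cv2.imwrite("pics/a1.png",cv2.resize(np.hstack([f(S,436,220),f(T,202,245)]),(800,333)))
```

```text
[0.59365599 0.2676789  0.24978039]
```

View pics/a1.png

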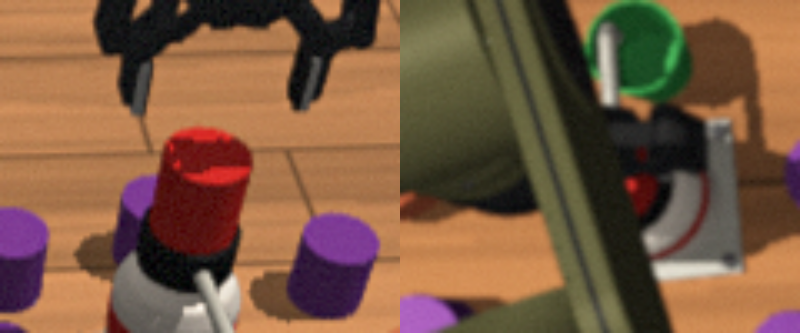

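Run:
```python
from h import *
S=camera("scene")
f=cv2.resize(S["frame"][150:250,376:496],None,fx=6.6,fy=6,interpolation=cv2.INTER_CUBIC)
f=cv2.resize(S["frame"][160:250,386:496],None,fx=7,fy=7,interpolation=cv2.INTER_CUBIC)
for X,col in(((.595,.270,.206),(255,255,255)),((.595,.270,.253),(0,255,255)),((.595,.270,.231),(255,255,0)),((.595,.270+.0425,.241),(0,255,0)),((.595,.270-.0425,.241),(0,255,0))):
    p=proj(S,[X])[0]; print(X,p); q=((p-[386,160]+.5)*7).astype(int); cv2.circle(f,tuple(int(v) for v in q),4,col,-1)
cv2.imwrite("pics/a2.png",f)
```

```text
(0.595, 0.27, 0.206) [439.14916729 216.03532935]
(0.595, 0.27, 0.253) [443.56949978 196.73714057]
(0.595, 0.27, 0.231) [441.45924248 205.95005472]
(0.595, 0.3125, 0.241) [464.80103057 201.1899727 ]
(0.595, 0.2275, 0.241) [419.95125903 202.41719501]
```

View pics/a2.png

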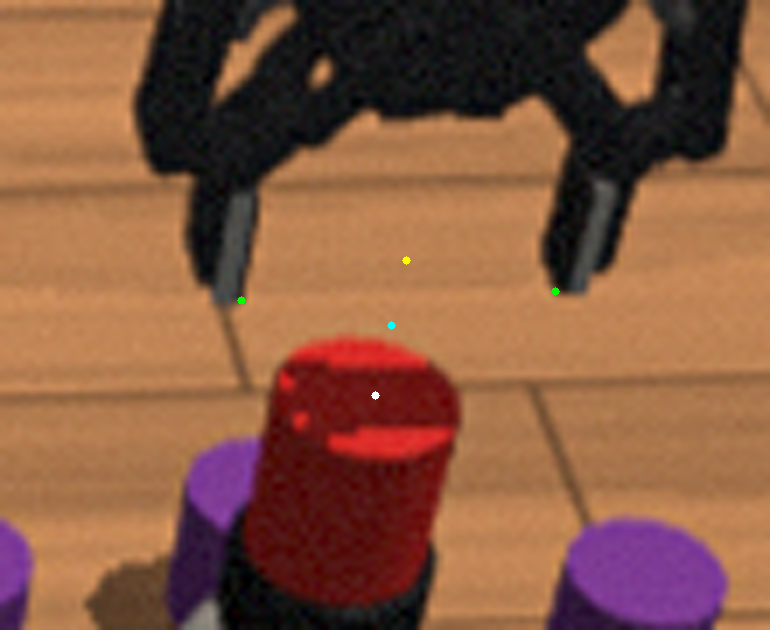

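>>> {"method": "carry_out", "body": {"delta_pos": [[0, 1.5, 15], [0, 1.5, 30], [0, 1.5, 45], [0, 1.5, 58], [0, 1.5, 67], [0, 1.5, 67], [0, 1.5, 67]], "delta_rot": [[0, 0, 0], [0, 0, 0], [0, 0, 0], [0, 0, 0], [0, 0, 0], [0, 0, 0], [0, 0, 0]], "hand": [-1, -1, -1, -1, -1, -1, -1]}}

```text
t: 4.63
eef_pos: [0.595, 0.2679, 0.1849]
ee_rot: [180.0, 0.1, -0.0]
ft_force: [0.1, -0.0, 0.9]
gripper_width: 0.0855
```

>>> {"method": "carry_out", "body": {"delta_pos": [[0, 0, 0], [0, 0, 0], [0, 0, 0], [0, 0, 0], [0, 0, 0], [0, 0, 0], [0, 0, 0], [0, 0, 0]], "delta_rot": [[0, 0, 0], [0, 0, 0], [0, 0, 0], [0, 0, 0], [0, 0, 0], [0, 0, 0], [0, 0, 0], [0, 0, 0]], "hand": [0.1, 0.2, 0.3, 0.4, 0.6, 0.6, 0.6, 0.6]}}

```text
t: 5.3
eef_pos: [0.5963, 0.2683, 0.188]
ee_rot: [-179.9, -0.2, -0.0]
ft_force: [-0.5, 0.7, 4.0]
gripper_width: 0.0515
```

>>> {"method": "carry_out", "body": {"delta_pos": [[0, 0, -5], [0, 0, -12], [0, 0, -22], [0, 0, -34], [0, 0, -48], [0, 0, -62], [0, 0, -75], [0, 0, -75]], "delta_rot": [[0, 0, 0], [0, 0, 0], [0, 0, 0], [0, 0, 0], [0, 0, 0], [0, 0, 0], [0, 0, 0], [0, 0, 0]], "hand": [1, 1, 1, 1, 1, 1, 1, 1]}}

```text
t: 5.97
eef_pos: [0.5972, 0.2686, 0.2667]
ee_rot: [-179.9, -0.4, -0.0]
ft_force: [1.2, -0.5, 1.5]
gripper_width: 0.0515
```

Run:
```python
from h import *
print(get_obs()["eef_pos"],get_obs()["ft_force"])
S=camera("scene");T=camera("top")
f=lambda c,x,y:cv2.resize(c["frame"][y-60:y+60,x-60:x+60],None,fx=3.3,fy=3.3)
cv2.imwrite("pics/a3.png",np.hstack([f(S,436,220),f(T,210,235)]))
for q in("red_button","red_cap"):
  for d in spotter.cut_out("scene",q): print(q,d["conf"],d["box"])
print(proj(S,[(.595,.2685,.184)]))
```

```text
[0.59716284 0.26858933 0.26668974] [ 1.20991621 -0.48361327  1.50904274]
red_button 0.56 [435.5, 228.5, 18.2, 15.6]
red_cap 0.98 [373.9, 282.7, 28.0, 32.2]
red_cap 0.73 [446.7, 197.6, 31.2, 39.3]
red_cap 0.72 [417.4, 235.0, 20.2, 18.4]
red_cap 0.64 [375.1, 250.9, 27.1, 30.0]
red_cap 0.63 [474.4, 251.1, 30.2, 31.3]
[[436.43244116 224.61222788]]
```

View pics/a3.png

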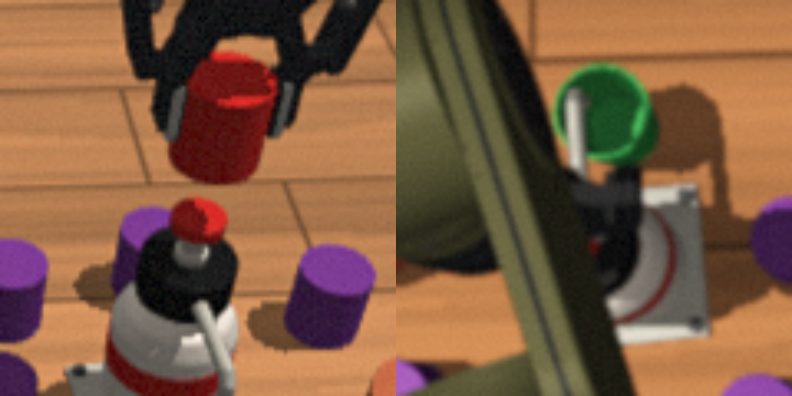

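>>> {"method": "carry_out", "body": {"delta_pos": [[-4, 16, 0], [-11, 50, 0], [-20, 88, 0], [-30, 130, 0], [-40, 174, 0], [-50, 215, 0], [-57, 248, 0], [-60, 261.5, 0]], "delta_rot": [[0, 0, 0], [0, 0, 0], [0, 0, 0], [0, 0, 0], [0, 0, 0], [0, 0, 0], [0, 0, 0], [0, 0, 0]], "hand": [1, 1, 1, 1, 1, 1, 1, 1]}}

```text
t: 6.83
eef_pos: [0.5333, 0.002, 0.2602]
ee_rot: [179.9, 0.1, -0.2]
ft_force: [1.0, 0.7, -1.1]
gripper_width: 0.0514
```

>>> {"method": "carry_out", "body": {"delta_pos": [[0, 0, 15], [0, 0, 40], [0, 0, 68], [0, 0, 96], [0, 0, 120], [0, 0, 138], [0, 0, 138], [0, 0, 138]], "delta_rot": [[0, 0, 0], [0, 0, 0], [0, 0, 0], [0, 0, 0], [0, 0, 0], [0, 0, 0], [0, 0, 0], [0, 0, 0]], "hand": [1, 1, 1, 1, 1, 1, 1, 1]}}

```text
t: 7.5
eef_pos: [0.5338, 0.0061, 0.1217]
ee_rot: [-180.0, 0.2, -0.0]
ft_force: [0.8, 0.2, 0.6]
gripper_width: 0.0513
```

Run:
```python
from h import *
print(get_obs()["eef_pos"],get_obs()["ft_force"])
S=camera("scene");T=camera("top")
f=lambda c,x,y:cv2.resize(c["frame"][y-75:y+45,x-60:x+60],None,fx=3.3,fy=3.3)
cv2.imwrite("pics/a4.png",np.hstack([f(S,305,260),f(T,340,281)]))
for d in spotter.cut_out("scene","red_cap"): 
    if d["box"][0]<340: 
        print(d["conf"],d["box"]); m=d["pixels"]
        y,x=np.nonzero(m); print(y.max())
for z in (.10,.11,.12): p=proj(S,cyl(.5355,.007,z-.028,z+.028,.026));print(z,p.min(0),p.max(0))
```

```text
[0.53382043 0.0061126  0.12166343] [0.8320694  0.17048888 0.58164212]
0.57 [305.0, 236.1, 21.2, 34.6]
251
0.1 [291.46011131 221.38110152] [316.21474288 256.63851807]
0.11 [291.23432171 217.86520202] [316.16790355 253.37491253]
0.12 [291.00528    214.29966294] [316.12041675 250.0653025 ]
```

View pics/a4.png

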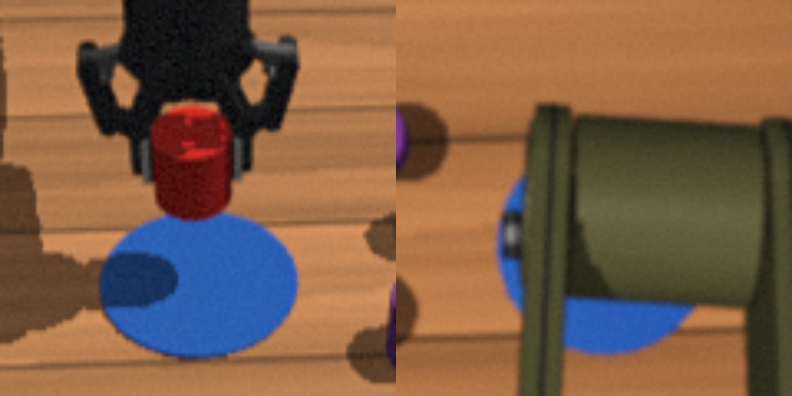

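>>> {"method": "carry_out", "body": {"delta_pos": [[0, 0, 20], [0, 0, 40], [0, 0, 58], [0, 0, 70], [0, 0, 76], [0, 0, 79], [0, 0, 79], [0, 0, 79]], "delta_rot": [[0, 0, 0], [0, 0, 0], [0, 0, 0], [0, 0, 0], [0, 0, 0], [0, 0, 0], [0, 0, 0], [0, 0, 0]], "hand": [1, 1, 1, 1, 1, 1, 1, 1]}}

```text
t: 8.32
eef_pos: [0.5363, 0.0064, 0.0454]
ee_rot: [180.0, -0.1, -0.0]
ft_force: [0.6, -0.3, 0.1]
gripper_width: 0.051
```

>>> {"method": "carry_out", "body": {"delta_pos": [[0, 0, 2], [0, 0, 2], [0, 0, 2]], "delta_rot": [[0, 0, 0], [0, 0, 0], [0, 0, 0]], "hand": [1, 1, 1]}}

```text
t: 8.57
eef_pos: [0.5358, 0.0064, 0.0428]
ee_rot: [180.0, -0.1, -0.0]
ft_force: [-0.9, -0.4, -0.5]
gripper_width: 0.0514
```

>>> {"method": "carry_out", "body": {"delta_pos": [[0, 0, 1], [0, 0, 2], [0, 0, 2]], "delta_rot": [[0, 0, 0], [0, 0, 0], [0, 0, 0]], "hand": [1, 1, 1]}}

```text
t: 8.82
eef_pos: [0.536, 0.0064, 0.042]
ee_rot: [180.0, -0.0, -0.0]
ft_force: [-4.8, -0.2, 9.0]
gripper_width: 0.0514
```

>>> {"method": "carry_out", "body": {"delta_pos": [[0, 0, -0.5], [0, 0, -0.5], [0, 0, -0.5], [0, 0, -0.5], [0, 0, -0.5], [0, 0, -0.5], [0, 0, -0.5], [0, 0, -0.5]], "delta_rot": [[0, 0, 0], [0, 0, 0], [0, 0, 0], [0, 0, 0], [0, 0, 0], [0, 0, 0], [0, 0, 0], [0, 0, 0]], "hand": [-0.3, -0.5, -1, -1, -1, -1, -1, -1]}}

```text
t: 9.48
eef_pos: [0.5354, 0.0065, 0.0407]
ee_rot: [-180.0, 0.0, -0.0]
ft_force: [0.4, -0.7, 0.1]
gripper_width: 0.0855
```

>>> {"method": "carry_out", "body": {"delta_pos": [[0, 0, -8], [0, 0, -25], [0, 0, -55], [0, 0, -90], [0, 0, -125], [0, 0, -160], [0, 0, -190], [0, 0, -210]], "delta_rot": [[0, 0, 0], [0, 0, 0], [0, 0, 0], [0, 0, 0], [0, 0, 0], [0, 0, 0], [0, 0, 0], [0, 0, 0]], "hand": [-1, -1, -1, -1, -1, -1, -1, -1]}}

```text
t: 10.15
eef_pos: [0.5365, 0.0064, 0.2559]
ee_rot: [180.0, -0.3, -0.0]
ft_force: [0.7, -0.1, -0.5]
gripper_width: 0.0853
```

Run:
```python
from h import *
print(get_obs()["eef_pos"],get_obs()["ft_force"])
S=camera("scene");T=camera("top")
f=lambda c,x,y:cv2.resize(c["frame"][y-60:y+60,x-60:x+60],None,fx=3.3,fy=3.3)
cv2.imwrite("pics/a5.png",np.hstack([f(S,305,260),f(T,215,245)]))
m=color(S,(170,120,60),(180,255,255),(305,260));print(m.sum(),solve([(S,mc(m))],lambda x,y:cyl(x,y,.004,.06,.026),[.53,0]))
# button in the two views
for c,n,near in((S,"scene",(435,226)),(T,"top",(205,247))):
    ds=spotter.cut_out(n,"red_button"); print(n,[(d["conf"],d["box"]) for d in ds])
    m=color(c,(170,120,60),(180,255,255),near); print(m.sum(),mc(m)); ys,xs=np.nonzero(m);print(xs.min(),xs.max(),ys.min(),ys.max())
    print(solve([(c,mc(m))],lambda x,y:cyl(x,y,.178,.184,.017),[.6,.27])[0])
```

```text
[0.53651426 0.00639979 0.25588171] [ 0.65358512 -0.11238993 -0.49362324]
629 (array([0.5342591 , 0.00482519]), array([-2.38657918e-06,  1.00588215e-06]))
scene [(0.78, [434.9, 227.6, 21.1, 16.6])]
195 [435.74871795 226.56410256]
428 444 220 233
[0.59712649 0.26714195]
top [(0.83, [202.4, 248.7, 16.5, 20.2])]
331 [201.33534743 246.60725076]
192 211 237 256
[0.5953722  0.27080455]
```

View pics/a5.png

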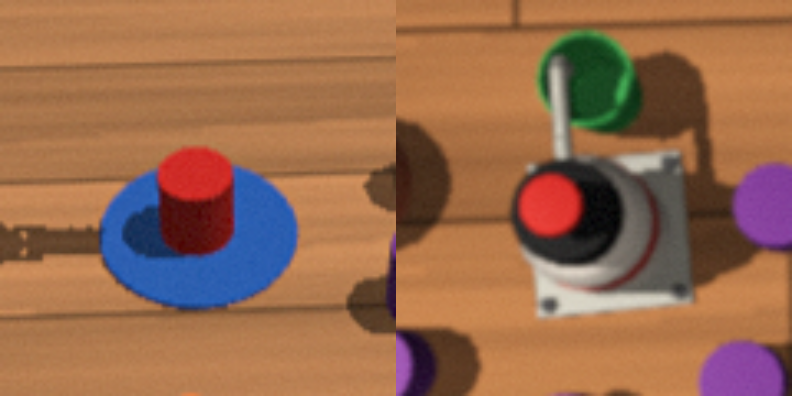

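The cap stands upright at the centre of the mat. Next, the button at about (0.5955, 0.269), with the jaws shut.

>>> {"method": "carry_out", "body": {"delta_pos": [[4, -16, 0], [11, -50, 0], [20, -88, 0], [30, -130, 0], [40, -174, 0], [50, -215, 0], [57, -248, 0], [60, -262, 0]], "delta_rot": [[0, 0, 0], [0, 0, 0], [0, 0, 0], [0, 0, 0], [0, 0, 0], [0, 0, 0], [0, 0, 0], [0, 0, 0]], "hand": [1, 1, 1, 1, 1, 1, 1, 1]}}

```text
t: 11.02
eef_pos: [0.5945, 0.2725, 0.2475]
ee_rot: [180.0, 0.3, 0.2]
ft_force: [-0.4, -0.7, 0.7]
gripper_width: 0.0
```

>>> {"method": "carry_out", "body": {"delta_pos": [[0, 0, 10], [0, 0, 20], [0, 0, 28], [0, 0, 32], [0, 0, 32], [0, 0, 32]], "delta_rot": [[0, 0, 0], [0, 0, 0], [0, 0, 0], [0, 0, 0], [0, 0, 0], [0, 0, 0]], "hand": [1, 1, 1, 1, 1, 1]}}

```text
t: 11.52
eef_pos: [0.5953, 0.2671, 0.2182]
ee_rot: [180.0, 0.1, -0.1]
ft_force: [-0.1, -0.5, 0.6]
gripper_width: -0.0004
```

Run:
```python
from h import *
print(get_obs()["eef_pos"],get_obs()["ft_force"])
S=camera("scene")
f=lambda c,x,y:cv2.resize(c["frame"][y-45:y+30,x-50:x+50],None,fx=8,fy=8,interpolation=cv2.INTER_CUBIC)
cv2.imwrite("pics/a6.png",f(S,436,225))
```

```text
[0.59528791 0.26713256 0.21822847] [-0.1455742  -0.46303404  0.55215852]
```

View pics/a6.png

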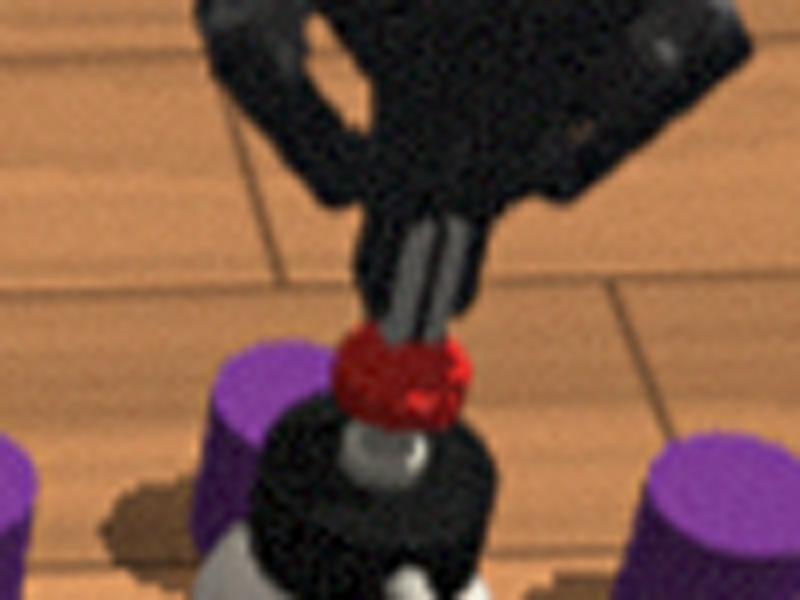

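>>> {"method": "carry_out", "body": {"delta_pos": [[0, 0, 4], [0, 0, 8], [0, 0, 12], [0, 0, 15], [0, 0, 18], [0, 0, 20], [0, 0, 20]], "delta_rot": [[0, 0, 0], [0, 0, 0], [0, 0, 0], [0, 0, 0], [0, 0, 0], [0, 0, 0], [0, 0, 0]], "hand": [1, 1, 1, 1, 1, 1, 1]}}

```text
t: 12.15
eef_pos: [0.5957, 0.2684, 0.1991]
ee_rot: [180.0, -0.0, -0.0]
ft_force: [-0.2, -1.0, 4.6]
gripper_width: 0.0001
```

>>> {"method": "carry_out", "body": {"delta_pos": [[0, 0, 2], [0, 0, 4], [0, 0, 5], [0, 0, 5]], "delta_rot": [[0, 0, 0], [0, 0, 0], [0, 0, 0], [0, 0, 0]], "hand": [1, 1, 1, 1]}}

```text
t: 12.48
eef_pos: [0.5957, 0.2684, 0.1945]
ee_rot: [180.0, -0.0, -0.0]
ft_force: [-1.9, -2.0, 5.8]
gripper_width: -0.0001
```

>>> {"method": "carry_out", "body": {"delta_pos": [[0, 0, 2], [0, 0, 4], [0, 0, 5], [0, 0, 5]], "delta_rot": [[0, 0, 0], [0, 0, 0], [0, 0, 0], [0, 0, 0]], "hand": [1, 1, 1, 1]}}

```text
t: 12.82
eef_pos: [0.5959, 0.2685, 0.1916]
ee_rot: [-180.0, -0.1, -0.0]
ft_force: [-5.6, -3.4, 12.7]
gripper_width: 0.0001
```

>>> {"method": "carry_out", "body": {"delta_pos": [[0, 0, 1.5], [0, 0, 3], [0, 0, 4], [0, 0, 4]], "delta_rot": [[0, 0, 0], [0, 0, 0], [0, 0, 0], [0, 0, 0]], "hand": [1, 1, 1, 1]}}

```text
t: 13.15
eef_pos: [0.5959, 0.2685, 0.1883]
ee_rot: [-180.0, -0.1, 0.0]
ft_force: [-6.7, -3.1, 15.1]
gripper_width: 0.0001
```

>>> {"method": "carry_out", "body": {"delta_pos": [[0, 0, 1], [0, 0, 2], [0, 0, 2], [0, 0, 2]], "delta_rot": [[0, 0, 0], [0, 0, 0], [0, 0, 0], [0, 0, 0]], "hand": [1, 1, 1, 1]}}

```text
t: 13.48
eef_pos: [0.5959, 0.2686, 0.1868]
ee_rot: [-180.0, -0.1, -0.0]
ft_force: [-6.4, -4.1, 15.6]
gripper_width: 0.0
```

>>> {"method": "carry_out", "body": {"delta_pos": [[0, 0, 1], [0, 0, 2], [0, 0, 2], [0, 0, 2]], "delta_rot": [[0, 0, 0], [0, 0, 0], [0, 0, 0], [0, 0, 0]], "hand": [1, 1, 1, 1]}}

```text
t: 13.82
eef_pos: [0.596, 0.2686, 0.1859]
ee_rot: [-180.0, -0.1, 0.0]
ft_force: [-8.3, -5.6, 19.9]
gripper_width: 0.0004
```

>>> {"method": "carry_out", "body": {"delta_pos": [[0, 0, 1], [0, 0, 2], [0, 0, 2], [0, 0, 2], [0, 0, 2], [0, 0, 2]], "delta_rot": [[0, 0, 0], [0, 0, 0], [0, 0, 0], [0, 0, 0], [0, 0, 0], [0, 0, 0]], "hand": [1, 1, 1, 1, 1, 1]}}

```text
t: 14.32
eef_pos: [0.5961, 0.2686, 0.1858]
ee_rot: [-180.0, -0.1, 0.0]
ft_force: [-12.4, -6.2, 24.2]
gripper_width: -0.0
```

>>> {"method": "carry_out", "body": {"delta_pos": [[0, 0, 1], [0, 0, 1], [0, 0, 1], [0, 0, 1], [0, 0, 1], [0, 0, 1], [0, 0, 1], [0, 0, 1]], "delta_rot": [[0, 0, 0], [0, 0, 0], [0, 0, 0], [0, 0, 0], [0, 0, 0], [0, 0, 0], [0, 0, 0], [0, 0, 0]], "hand": [1, 1, 1, 1, 1, 1, 1, 1]}}

```text
t: 14.98
eef_pos: [0.5962, 0.2687, 0.1858]
ee_rot: [-180.0, -0.1, 0.0]
ft_force: [-13.4, -6.7, 28.8]
gripper_width: -0.0001
```

Run:
```python
from h import *
S=camera("scene")
cv2.imwrite("pics/a7.png",cv2.resize(S["frame"][180:255,386:486],None,fx=8,fy=8,interpolation=cv2.INTER_CUBIC))
```

```text
(no output)
```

View pics/a7.png

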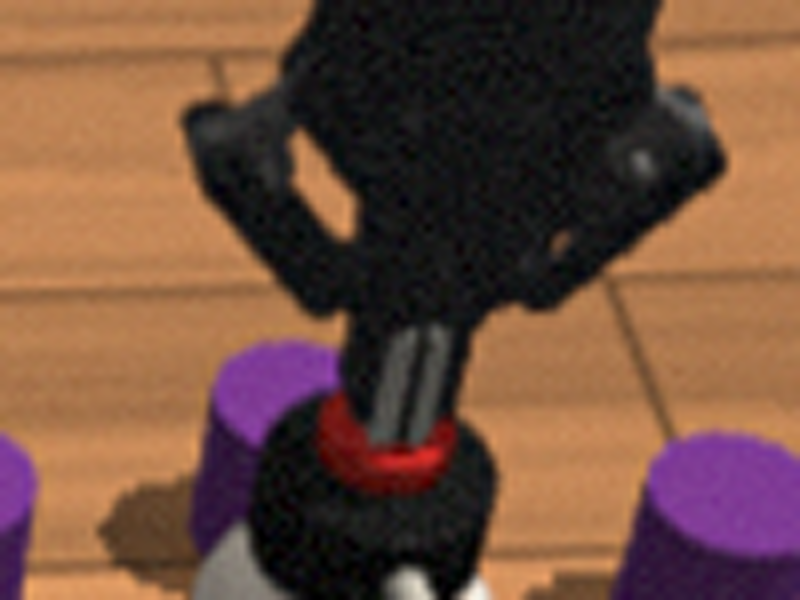

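The button is fully down: force rises from 20 to 29 N while z stays at 0.1858. In the picture it sits low on the head at about (390,450). Now I release smoothly and back away.

>>> {"method": "carry_out", "body": {"delta_pos": [[0, 0, -6], [0, 0, -12], [0, 0, -20], [0, 0, -30], [0, 0, -45], [0, 0, -70], [0, 0, -100], [0, 0, -120]], "delta_rot": [[0, 0, 0], [0, 0, 0], [0, 0, 0], [0, 0, 0], [0, 0, 0], [0, 0, 0], [0, 0, 0], [0, 0, 0]], "hand": [1, 1, 1, 1, 1, 1, 1, 1]}}

```text
t: 15.7
eef_pos: [0.5957, 0.2688, 0.3004]
ee_rot: [-179.9, -0.1, -0.0]
ft_force: [0.8, -0.1, 0.3]
gripper_width: -0.0006
```

>>> {"method": "carry_out", "body": {"delta_pos": [[-10, 15, 0], [-30, 45, 0], [-55, 80, 0], [-80, 115, 0], [-105, 150, 0], [-120, 180, 0], [-120, 180, 0], [-120, 180, 0]], "delta_rot": [[0, 0, 0], [0, 0, 0], [0, 0, 0], [0, 0, 0], [0, 0, 0], [0, 0, 0], [0, 0, 0], [0, 0, 0]], "hand": [1, 1, 1, 1, 1, 1, 1, 1]}}

```text
t: 16.37
eef_pos: [0.4749, 0.0875, 0.2981]
ee_rot: [-180.0, -0.1, -0.2]
ft_force: [-0.7, 0.8, -0.8]
gripper_width: 0.0002
```

Run:
```python
from h import *
o=get_obs();print(o["t"],o["eef_pos"],o["ft_force"])
S=camera("scene");T=camera("top")
m=color(S,(170,120,60),(180,255,255),(435,226)); print("button",m.sum(),mc(m))
m=color(S,(170,120,60),(180,255,255),(305,260)); print("cap",m.sum(),solve([(S,mc(m))],lambda x,y:cyl(x,y,.004,.06,.026),[.53,0])[0])
m=color(S,(60,120,30),(85,255,255),(435,305)); print("cup",m.sum(),solve([(S,mc(m))],lambda x,y:cyl(x,y,0,.075,.024,.03),[.68,.27])[0])
cv2.imwrite("pics/a8.png",np.hstack([cv2.resize(S["frame"][180:340,270:500],(560,390)),cv2.resize(T["frame"][190:290,160:220],(234,390))]))
```

```text
16.3667 [0.47487941 0.08747398 0.298138  ] [-0.65391721  0.80354788 -0.75599516]
button 194 [435.78350515 226.55154639]
cap 628 [0.53425735 0.0048576 ]
cup 979 [0.6832739  0.26966564]
```

View pics/a8.png

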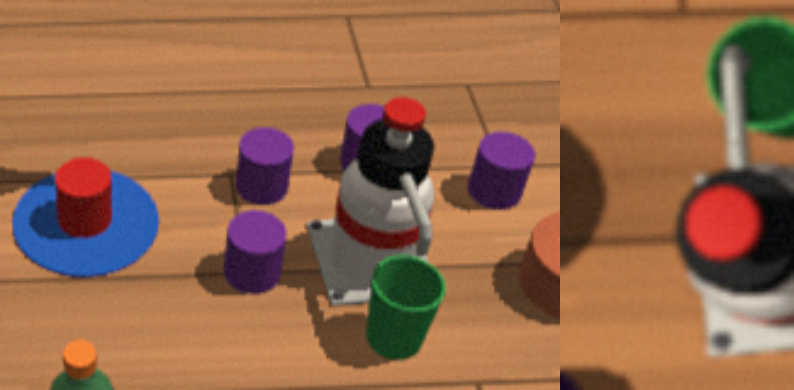

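The button is back up at (435.8, 226.6), the same pixel as before the press. The cap stands on the mat, the cup hasn't moved and the arm is clear.

```bash
python3 -c "
from plant import sign_off
print(sign_off())"
```

```text
the job is handed in; nothing more can be done
None
```

The job is done and handed in, at about 16.5 s on the robot's clock.

- **Cap:** I lifted the red cap straight off and stood it, open end down, on the blue mat. The last picture puts it at (0.534, 0.005), about 2 mm from the mat's centre.
- **Button:** I pressed with shut jaws through the first stop (about 12 N) to the second. There the height stayed at 0.1858 m while the force rose from 20 to 29 N. I held it there for about 1 s, with some sideways force (up to 13 N) on the wrist. After release, the button came back to the same pixel position as before the press.
- **Cup:** it still stands under the spout, at the same position as before to within measuring error.
- **Disagreements:** the two cameras differed by 2 to 4 mm on where things stood, so I checked the aim against the gripper in the scene view. I saw no failed checks, and the arm was clear of everything at the end.

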